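Check the balance with the block weight from its latched case

TASK

Check the balance: hold the orange release bar down while sliding the cover of the grey weight case fully open, lift the steel block weight out by its handle and set it down gently, flat in the middle of the balance's pan. Then slide the cover fully shut again, pressing the bar in the same way, until the bar pops up latched, and only after that push the green key on the balance's terminal all the way down and let go. Leave everything else on the bench where it stands.

Things in the scene. Friction and masses are not known exactly. Their poses are not given: they have to be found in the camera images.
- case: Grey weight case fixed to the bench, 200 (x) x 120 (y) x 58 mm high without cover; origin: centre of its underside. Its x axis is the way the cover opens (away from the robot at yaw 0). Walls 6 mm, floor 8 mm thick. The weight's compartment is at the -x end, inside x -94 to +13 mm, 108 mm wide. With the cover open all of it up to x = +10 mm is free from above.
- cover (a joint): Sliding of the cover along the case's +x, m: 0 shut, 0.11 fully open (end stops at both). About 2 N of rubbing. With the release bar up it is locked at 0 and at 0.11.
- release_bar (a joint): How far the orange release bar is pressed down, m: 0 up (locked), 0.007 fully down. Sprung: 2.7 N starts it, 6 N holds it down. More than 0.004 frees the cover; press 5 to 7 mm. Once the cover moves, rails keep the bar at 0.004 by themselves; within 2 mm of either end of travel it pops up when let go, and must be pressed again to slide the cover back.
- bar_pad (a point): Centre of the top of the orange pad to press, 38 (x) x 60 (y) mm, 78 mm above the bench with the bar up; axes as the case's. Rides with the cover (63 mm to -x of the case's centre when shut). Black ridges on the cover stand before and behind it, inner faces 23 mm from its centre in x, 70 mm wide, tops 86 mm above the bench: fingers on the pad push the cover by a ridge, either way.
- weight: Steel block weight, about 0.5 kg: slab 84 (x) x 56 (y) x 13 mm with a bridge handle; origin: centre of its underside. The handle's bar runs along its x, 60 long, 14 wide (y), 12 high, centre 38 mm and top 44 mm above the origin, on posts 26 mm either side of the middle, 19 mm free under it. It lies on the case's floor, 8 mm above the bench, its x nearly along the case's.
- balance: Balance fixed to the bench; origin: centre of the underside of its steel housing (200 x 200 mm). On top the square pan, 170 x 170 mm, its top 69 mm above the bench. In front (-x side) a flat white terminal 95 (x) x 170 (y) mm, 28 mm high, with a screen and the green key.
- pan_center (a point): Centre of the top of the balance's pan; axes as the balance's.
- check_key (a joint): How far the green key is pressed down, m: 0 up, 0.006 fully down (springs back; 5 N at full travel).
- check_key_top (a point): Centre of the top of the round green key, 28 mm across, on the terminal, 50 mm above the bench; it stands 10 mm out of its black collar (44 mm across).
- bottle_a: Clear bottle with blue cap, 64 mm across, 130 mm high; origin at its underside. Leave it alone.
- bottle_b: Amber bottle with red cap, 66 mm across, 140 mm high; origin at its underside. Leave it alone.
- beaker: Glass beaker, 70 mm across, 90 mm high; origin at its underside. Leave it alone.
- round_weight: Small brass knobbed weight, 34 mm across, 55 mm high, standing between case and balance; origin at its underside. Leave it alone.
- logbook: Blue logbook, 150 x 110 x 16 mm; origin at its underside. Leave it alone.
- spatula: Spatula, 180 mm long, lying flat; origin at its underside. Leave it alone.
- cover_mid (a point): Point on top of the silver cover, on its centre line, 20 mm on the +x side of its middle. The cover is a plate 200 x 122 x 6 mm with the case's axes, its top 64 mm above the bench; it slides with the joint, cannot be lifted off, and overhangs the case's +x end by 110 mm when open. Both ends of travel are reached by pushing it in x only.
There are look-alikes about, which are no part of the job. What is shaped like the case but pink is not meant.

How it is judged:
By the outcome, as a careful person would: the job done as asked, in the order asked, and still so for the second after the job is handed in, with the robot touching nothing.
It also fails if it takes over 72 s, if anything falls off the work surface, if the arm or the gripper's body presses on something with over 40 N, if the wrist force passes 120 N, or if a joint passes its speed limit or range.

ROBOT

A 7-joint arm with a two-finger parallel gripper is mounted at the origin on the work surface. World frame = base frame: x ahead of the robot, y to its left, z up, the work surface at z = 0. Lengths are in m, angles in rad, forces in N, time in s.
With the tool pointing down it reaches from about 0.35 to 0.9 m from the base axis. Payload 19.9 kg.
Tool frame: the origin (TCP) lies between the finger pads; the fingertips stand 19 mm ahead of it and the grasp point (between the pads) is the TCP; z points along the fingers, y is the direction in which the jaws open and shut (so a half turn about z gives the same grasp; the last joint's range is limited). The gripper opens to 94 mm and grips with 3 to 60 N. Pads are 16 mm wide; open, the fingers measure 119 mm over their backs; the gripper's body (75 mm by 177 mm) begins 78 mm behind the grasp point.
Start: joints at [-1.351, 0.417, -0.01, 1.614, 0.005, 1.111, -0.053], TCP at [0.162, 0.604, 0.224] pointing down, gripper open.
Joint ranges: [-2.81, 2.81], [-0.39, 2.02], [-1.27, 1.25], [0.06, 2.57], [-1.19, 4.33], [0.19, 2], [-2.82, 2.82]. Speed limits (rad/s): [1.89, 1.89, 2.39, 2.39, 3.01, 3.01, 3.01].

INTERFACE

Orientations are given as a 3x3 rotation matrix whose columns are the frame's x, y, z axes.
In Python, from rig import robot gives the robot as it stands. Calls block until the motion is done:
- robot.move_ptp(position, orientation): joint-space move of the TCP to a pose.
- robot.move_linear(position, velocity=0.15, frame=None, threshold=None): straight line of the TCP; frame=None keeps the orientation; velocity is the mean speed in m/s. With threshold (N) it stops when the force on the tool has changed by that much, and returns True; else False.
- robot.goto_joints(angles): joint-space move.
- robot.gripper_to(opening): finger opening in m; the grip force is fixed at half the most; returns when the fingers have stopped.
- robot.pause(seconds).
- robot.ik(position, orientation): joint angles nearest the present ones, or None.
- robot.get_state(): the state.
- robot.grab_frame(name): name is "scene" or "top"; returns the picture (384x512x3 uint8, red, green, blue); there is no depth.
- robot.camera_info(name): a dict with "fx", "fy", "cx", "cy" (pixels), "rvec" (rotation vector, rad) and "tvec" (3), from world to camera coordinates, as OpenCV has them. Camera axes: x right, y down, z forward; pixel columns grow to the right and rows downward; lengths in m; the calibration is good to about 2 mm. A picture is of the moment at which its call begins. camera_info takes no time and is no camera call.
A pose or a line that the arm cannot do raises robot.PlanningError and nothing moves.
- robot.sign_off(): hands the job in, once; it reports no verdict.
The state is a dict: "time": time; "qpos": joint angles; "joint_vel": joint speeds; "effort": joint torques, N m; "ee_pos": TCP position; "tool_rot": TCP orientation; "force": force on the tool from outside, world axes, zero at the start; "moment": the same for the moment, N m; "opening": finger opening in m.
Only numpy, scipy, OpenCV 4.12 (cv2) and the standard library are available. Lean on these libraries where they do the work, as an engineer would, in place of code of your own. Each camera call takes 0.05 s, during which the arm holds its last target.

## Working session

There is one attempt and no reset: what is moved stays moved. The work goes in short steps, each a Python script; the robot and the scene stay as the last script left them, time stands still between calls to the robot, and variables do not carry over. Pictures are saved under pics/ and viewed, and the job is handed in when it is done.

```bash
ls; mkdir -p pics
python3 - <<'E'
from rig import robot
import cv2
for n in("scene","top"):
    f=robot.grab_frame(n); cv2.imwrite(f"pics/{n}0.png",cv2.resize(f[:,:,::-1],(800,600),interpolation=cv2.INTER_CUBIC))
    print(n,robot.camera_info(n))
s=robot.get_state();print(s)
E
```

```text
pics
scene {'fx': 398.64713835217447, 'fy': 398.64713835217447, 'cx': 249.64188581467585, 'cy': 194.6801420858639, 'rvec': array([ 1.51027498,  1.83949189, -0.94002806]), 'tvec': array([ 0.09798844, -0.21047607,  1.59518039])}
top {'fx': 396.52272711031634, 'fy': 396.52272711031634, 'cx': 253.35474142787615, 'cy': 190.73945526709605, 'rvec': array([ 2.17598114, -2.19792216,  0.06500963]), 'tvec': array([-0.0048434 ,  0.52222632,  1.16971401])}
{'time': 0.1, 'qpos': array([-1.35047295,  0.41791575, -0.01032602,  1.61407597,  0.00466714,
        1.11062786, -0.05301885]), 'joint_vel': array([ 0.00239264, -0.00184985,  0.00073821, -0.00192347, -0.00034222,
       -0.00034856, -0.00013275]), 'effort': array([ 2.28312478e-03, -8.52587843e+01,  6.41229227e-01, -4.26703084e+01,
       -4.88198921e-02,  1.62870856e-02,  1.92854100e-05]), 'ee_pos': array([0.161689  , 0.60343322, 0.22390275]), 'tool_rot': array([[-9.65918434e-01,  2.58846540e-01, -2.18879107e-04],
       [ 2.58846629e-01,  9.65917939e-01, -9.78676534e-04],
       [-4.19077785e-05, -1.00197782e-03, -9.99999497e-01]]), 'force': array([0.49433296, 0.55945845, 0.22492679]), 'moment': array([-0.01182013,  0.01107371, -0.0135711 ]), 'opening': 0.09370837876325455}
```

View pics/scene0.png

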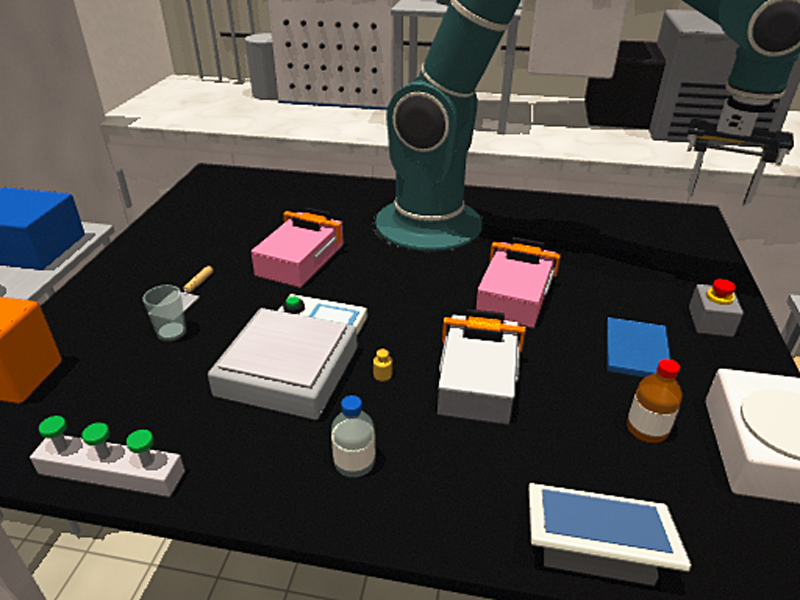

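View pics/top0.png

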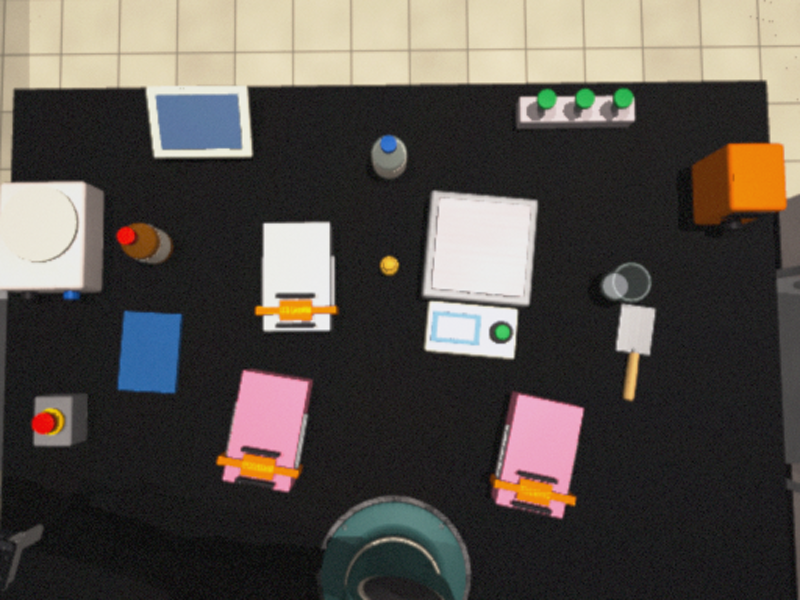

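The grey case with the silver cover is at about (297,275) in the top view, and the balance is at (480,248) with its green key at (502,332). The two pink cases are look-alikes. Next I'll enlarge these for reading.

```bash
cat > h.py <<'E'
import numpy as np, cv2
from rig import robot
def cam(n):
    c=robot.camera_info(n);K=np.array([[c['fx'],0,c['cx']],[0,c['fy'],c['cy']],[0,0,1]])
    return K,cv2.Rodrigues(c['rvec'])[0],np.array(c['tvec'])
def px2w(n,u,v,z):
    K,R,t=cam(n);d=R.T@np.linalg.solve(K,[u,v,1.]);o=-R.T@t
    return o+d*(z-o[2])/d[2]
def w2px(n,p):
    K,R,t=cam(n);q=K@(R@np.array(p)+t);return q[:2]/q[2]
def crop(n,u0,v0,w,h,k,name,f=None):
    if f is None:f=robot.grab_frame(n)
    im=cv2.resize(f[v0:v0+h,u0:u0+w,::-1],None,fx=k,fy=k,interpolation=cv2.INTER_CUBIC)
    for u in range(u0-u0%10+10,u0+w,10):
        x=int((u-u0+.5)*k);cv2.line(im,(x,0),(x,5),(0,0,255),1);cv2.putText(im,str(u),(x-10,16),0,.38,(0,0,255),1)
    for v in range(v0-v0%10+10,v0+h,10):
        y=int((v-v0+.5)*k);cv2.line(im,(0,y),(5,y),(0,0,255),1);cv2.putText(im,str(v),(6,y+4),0,.38,(0,0,255),1)
    cv2.imwrite(f"pics/{name}.png",im)
E
python3 - <<'E'
from h import *
f=robot.grab_frame("top")
crop("top",158,133,66,85,7,"c1",f)
crop("top",265,115,85,120,5,"b1",f)
E
```

```text
(no output)
```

View pics/c1.png

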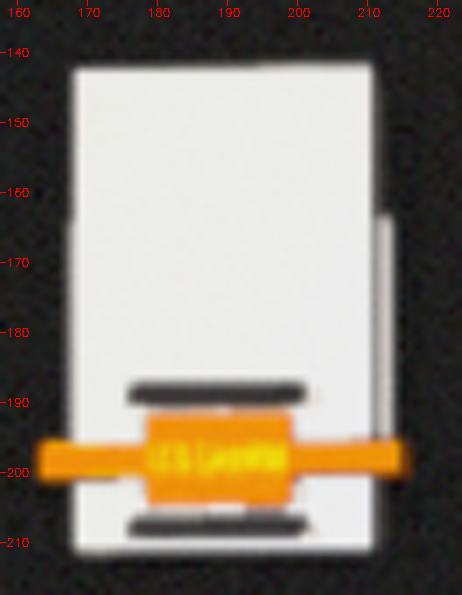

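View pics/b1.png

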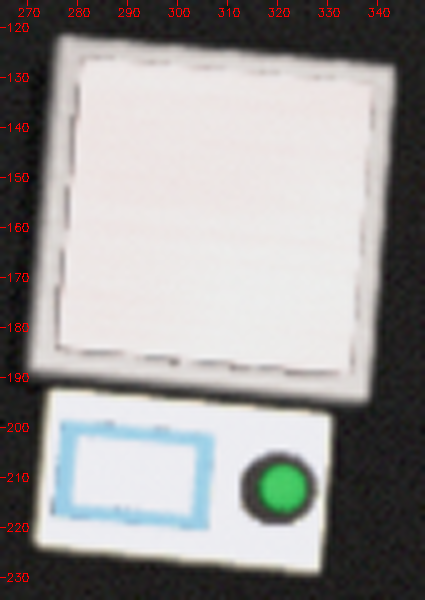

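Run:
```python
from h import *
np.set_printoptions(precision=4,suppress=True)
c=np.array([px2w("top",u,v,.064) for u,v in[(168,142),(210.8,141.7),(168,211.5),(210.9,211.3)]])
print(c, c.mean(0)); 
for a,b in((2,0),(3,1),(1,0),(3,2)):
    d=c[b]-c[a];print(np.linalg.norm(d),np.degrees(np.arctan2(d[1],d[0])))
print("pad",px2w("top",188.9,198.05,.078), "ridges", px2w("top",188.6,187.1,.086),px2w("top",188.6,189.9,.086),px2w("top",188.6,206.2,.086))
p=np.array([px2w("top",u,v,.069) for u,v in[(280.1,125.9),(339.7,131.3),(275.5,184.5),(334.9,189.3)]])
print(p,p.mean(0))
for a,b in((2,0),(3,1),(1,0),(3,2)):
    d=p[b]-p[a];print(np.linalg.norm(d),np.degrees(np.arctan2(d[1],d[0])))
k=px2w("top",321.3,212.1,.05);print("key",k)
# seen in scene
f=robot.grab_frame("scene")
for q in [[*px2w("top",188.9,198.05,.078)],[*k],[*p.mean(0)],*p,*c,]:
    u,v=w2px("scene",q);cv2.circle(f,(int(round(u)),int(round(v))),1,(255,0,255),-1)
crop("scene",130,130,210,150,3.8,"s1",f)
for n,u,v in(("brass",388,265),("brassScene",0,0)): print(px2w("top",u*.64,v*.64,.05))
print("bottleA",px2w("top",388*.64,145*.64,.13))
```

```text
[[0.6632 0.2357 0.064 ]
 [0.6627 0.1116 0.064 ]
 [0.462  0.2349 0.064 ]
 [0.4614 0.1119 0.064 ]] [0.5623 0.1735 0.064 ]
0.2011460743298204 0.21907380377987012
0.20133894970928026 -0.09345626735094614
0.12408048381581609 89.78936211242097
0.12298386448914632 89.69706587727157
pad [0.4993 0.1726 0.078 ] ridges [0.5299 0.1722 0.086 ] [0.522  0.1722 0.086 ] [0.476  0.1721 0.086 ]
[[ 0.7057 -0.0894  0.069 ]
 [ 0.688  -0.261   0.069 ]
 [ 0.5361 -0.0738  0.069 ]
 [ 0.5206 -0.2433  0.069 ]] [ 0.6126 -0.1669  0.069 ]
0.17035418718176076 -5.242659830512481
0.16841898414927625 -6.025723876654436
0.17251554593100532 84.12820950438402
0.17020343711820812 84.77642049867697
key [ 0.4561 -0.2063  0.05  ]
[0.582  0.0039 0.05  ]
[1.1028 0.7463 0.05  ]
bottleA [0.7848 0.0006 0.13  ]
```

View pics/s1.png

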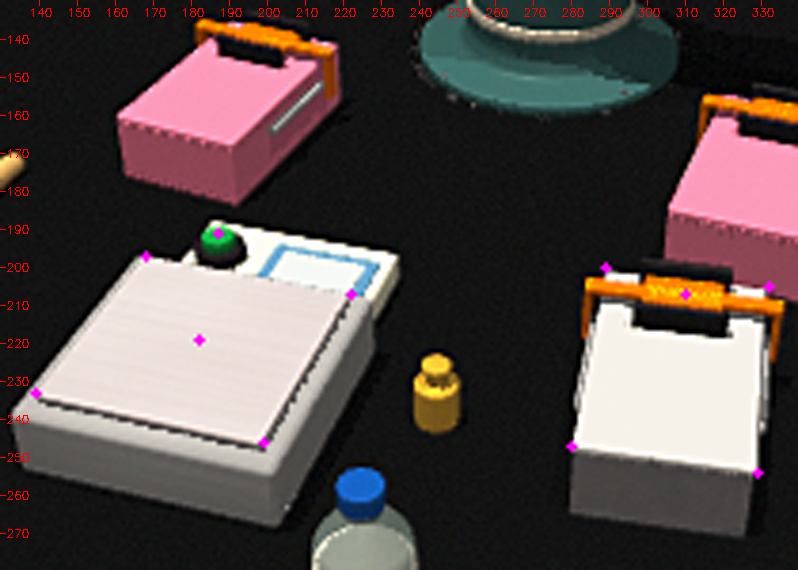

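```bash
cat >> h.py <<'E'
def Rz(a):
    c,s=np.cos(a),np.sin(a);return np.array([[c,s,0],[s,-c,0],[0,0,-1.]])
def st(m=""):
    s=robot.get_state();print(m,"t%.2f"%s['time'],np.round(s['ee_pos'],4),"F",np.round(s['force'],1),"op%.4f"%s['opening'])
    return s
E
python3 - <<'E'
from h import *
for y in(0,np.pi):
  for p in([.508,.173,.13],[.62,.173,.091],[.522,.173,.046],[.613,-.167,.11],[.456,-.206,.063]):
    q=robot.ik(p,Rz(y));print(y,p,None if q is None else np.round(q,2))
E
```

```text
0 [0.508, 0.173, 0.13] [-0.93  0.45  0.69  1.94 -0.37  0.88 -1.63]
0 [0.62, 0.173, 0.091] [-0.76  0.68  0.63  1.68 -0.48  0.94 -1.52]
0 [0.522, 0.173, 0.046] [-0.82  0.6   0.57  1.95 -0.47  0.73 -1.54]
0 [0.613, -0.167, 0.11] [-0.47  0.83  1.05  1.7  -0.8   1.1  -0.74]
0 [0.456, -0.206, 0.063] [-0.21  0.53  0.71  2.06 -0.51  0.73 -0.74]
3.141592653589793 [0.508, 0.173, 0.13] [-0.62  0.39  0.29  1.93 -0.14  0.85  1.31]
3.141592653589793 [0.62, 0.173, 0.091] [-0.5   0.61  0.25  1.67 -0.18  0.88  1.39]
3.141592653589793 [0.522, 0.173, 0.046] [-0.57  0.53  0.24  1.94 -0.19  0.69  1.36]
3.141592653589793 [0.613, -0.167, 0.11] [-0.22  0.64  0.61  1.7  -0.43  0.95  2.13]
3.141592653589793 [0.456, -0.206, 0.063] [-0.27  0.56  0.79  2.06 -0.58  0.75  2.46]
```

Run:
```python
from h import *
robot.gripper_to(0.0)
robot.move_ptp([.509,.173,.20],Rz(np.pi)); st("above")
robot.move_linear([.509,.173,.102],.12); st("pre")
robot.move_linear([.509,.173,.0905],.03); st("pressed")
hit=robot.move_linear([.530,.173,.0905],.04,threshold=25); st(("moved",hit))
crop("scene",260,130,120,120,5,"p1"); crop("top",150,100,90,120,5,"p1t")
```

```text
above t3.62 [0.5088 0.1739 0.2   ] F [ 0.3 -0.   0. ] op0.0006
pre t4.58 [0.5094 0.1732 0.1026] F [0.1 0.1 0.8] op0.0006
pressed t5.12 [0.5095 0.1733 0.0907] F [2.1 1.5 4.9] op0.0005
('moved', False) t5.79 [0.5304 0.1733 0.0907] F [1.5 1.6 6. ] op0.0002
```

View pics/p1.png

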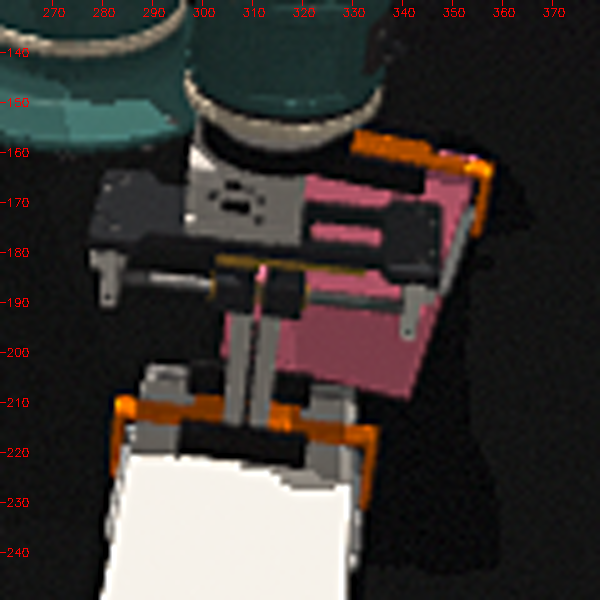

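The closed fingers are on the orange pad between the ridges, at about (310,210). The cover has already slid roughly 15 mm, so I'll carry on to the end stop.

Run:
```python
from h import *
hit=robot.move_linear([.633,.173,.0905],.07,threshold=14); s=st(("open",hit))
robot.move_linear([s['ee_pos'][0]-.003,.173,.115],.06)
robot.move_linear([s['ee_pos'][0]-.02,.173,.22],.2)
robot.move_linear([.45,.30,.28],.3)
st()
f=robot.grab_frame("top");crop("top",150,85,80,140,4.2,"o1",f); crop("scene",250,130,120,150,4,"o1s")
```

```text
('open', True) t7.10 [0.6216 0.1734 0.0901] F [-6.8 -0.2 12. ] op0.0005
 t9.19 [0.4507 0.2989 0.2792] F [ 0.6 -1.1  0.5] op0.0005
```

View pics/o1.png

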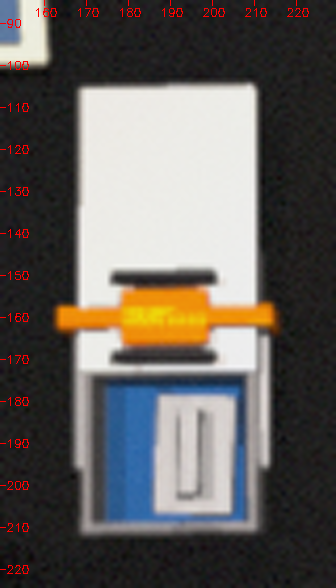

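View pics/o1s.png

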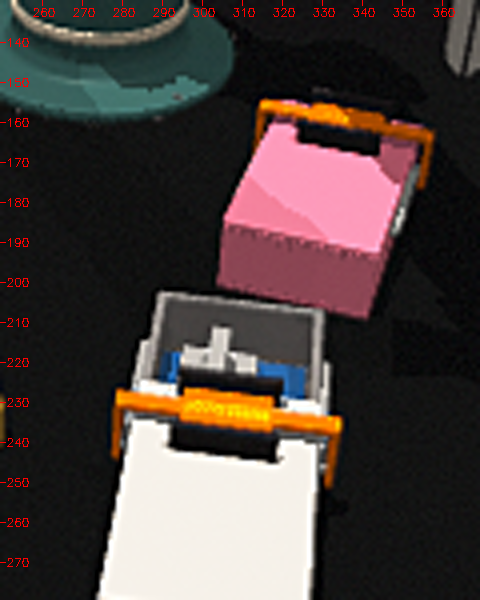

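The cover is open, with its front edge at row ~173. The weight is visible near (195,193), offset towards -y in the compartment. I'll enlarge the crop to measure it.

Run:
```python
from h import *
crop("top",163,140,55,75,8,"w1")
```

```text
(no output)
```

View pics/w1.png

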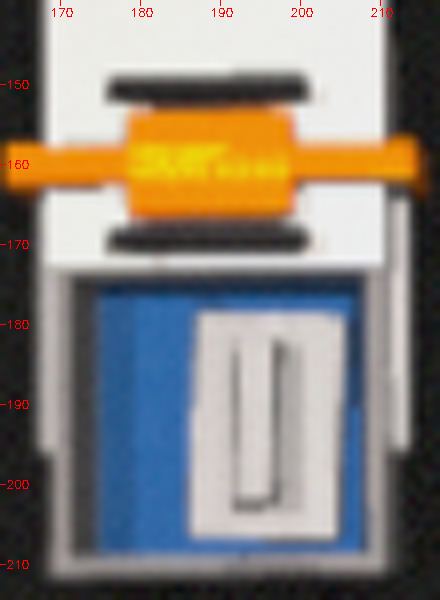

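Run:
```python
from h import *
np.set_printoptions(precision=4,suppress=True)
c=np.array([px2w("top",u,v,.021) for u,v in[(187,178.5),(205.9,178.9),(186.3,206.8),(204.8,207.)]])
print(c,c.mean(0))
for a,b in((2,0),(3,1),(1,0),(3,2)):
    d=c[b]-c[a];print(np.linalg.norm(d),np.degrees(np.arctan2(d[1],d[0])))
print("bar",px2w("top",194.25,191.75,.052))
for z in(.078,.074):print("pad",px2w("top",188.9,159.7,z))
print("edge",px2w("top",188.9,173.2,.064))
w=c.mean(0);
f=robot.grab_frame("scene")
for a in(-2,):
  M=lambda l:np.array([w[0],w[1],.008])+np.array([[np.cos(np.radians(a)),-np.sin(np.radians(a)),0],[np.sin(np.radians(a)),np.cos(np.radians(a)),0],[0,0,1]])@np.array(l)
  for l in([-.03,.007,.044],[-.03,-.007,.044],[-.042,.028,.013],[-.042,-.028,.013]):
    u,v=w2px("scene",M(l));print(u,v)
    f[int(round(v)),int(round(u))]=(255,0,255)
crop("scene",280,195,60,60,9,"w1s",f)
```

```text
[[0.5605 0.1879 0.021 ]
 [0.5588 0.1313 0.021 ]
 [0.476  0.1899 0.021 ]
 [0.4749 0.1348 0.021 ]] [0.5176 0.161  0.021 ]
0.08454914924009173 -1.3684893912668554
0.0839580785802821 -2.364666479362999
0.05654545421745079 88.19259335006785
0.05508438975647179 88.8089547052853
bar [0.5187 0.1614 0.052 ]
pad [0.6088 0.1727 0.078 ]
pad [0.6094 0.1734 0.074 ]
edge [0.5717 0.175  0.064 ]
307.87483421144816 211.2219918899883
303.03254523208267 210.53953248252517
314.597446958048 218.02385778136767
295.6852075218291 215.30655666001607
```

View pics/w1s.png

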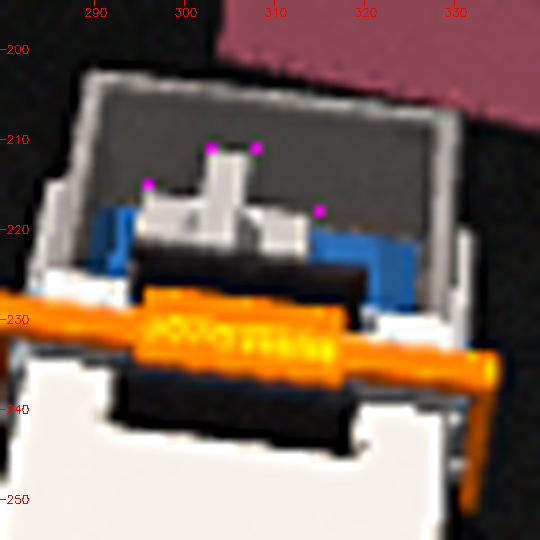

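Run:
```python
from h import *
R=Rz(np.pi-.033)
robot.gripper_to(0.036)
robot.move_ptp([.518,.160,.17],R); st("above")
robot.move_linear([.518,.160,.075],.12)
hit=robot.move_linear([.518,.160,.046],.05,threshold=8); st(("down",hit))
if not hit:
    robot.gripper_to(0.0); s=st("grip")
    robot.move_linear([.518,.160,.06],.04); st("lift")
    crop("scene",270,150,100,100,6,"g1")
```

```text
above t10.90 [0.518  0.1615 0.1707] F [ 0.5 -0.4  0.7] op0.0362
('down', False) t12.57 [0.5181 0.16   0.046 ] F [ 0.5  0.1 -0.2] op0.0357
grip t13.05 [0.5181 0.1602 0.0462] F [0.2 0.5 3.1] op0.0136
lift t13.55 [0.5179 0.16   0.0601] F [-0.5 -0.1 -5.8] op0.0141
```

View pics/g1.png

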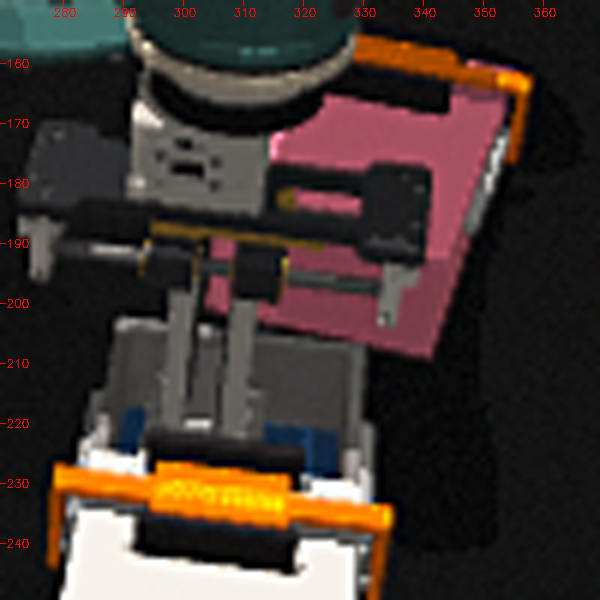

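Run:
```python
from h import *
robot.move_linear([.518,.160,.20],.15); st("up")
R=Rz(np.pi-.098)
robot.move_linear([.6126,-.1669,.20],.18,frame=R); st("over")
robot.move_linear([.6126,-.1669,.125],.12)
crop("scene",120,120,170,140,4.5,"pl0"); 
robot.move_linear([.6126,-.1669,.112],.04);st("near")
hit=robot.move_linear([.6126,-.1669,.104],.012,threshold=2.5); st(("touch",hit))
```

```text
up t14.68 [0.5175 0.1599 0.1991] F [ 0.1 -0.9 -6. ] op0.0140
over t16.73 [ 0.6126 -0.166   0.2   ] F [-0.2  0.6 -5.5] op0.0138
near t18.02 [ 0.6125 -0.1669  0.1118] F [-0.4 -0.7 -6.4] op0.0140
('touch', True) t18.49 [ 0.6127 -0.1669  0.1072] F [-1.   0.4  6.5] op0.0140
```

View pics/pl0.png

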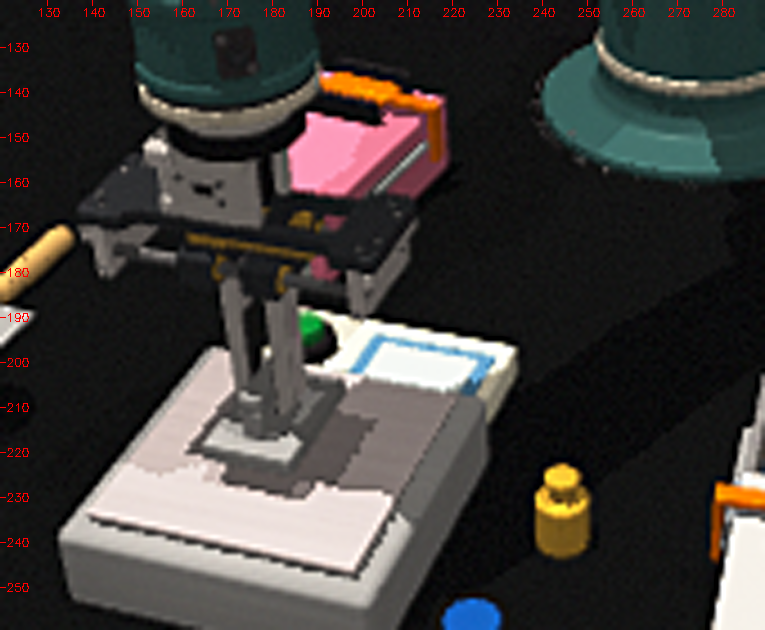

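The weight hung level and aligned above the pan, around (178,213), and it has now touched down at the expected height. Next I'll release it, back off and check the placing.

Run:
```python
from h import *
robot.gripper_to(0.036); st("rel")
robot.move_linear([.6126,-.1669,.20],.12)
robot.gripper_to(0.0)
pos=[.600,.173,.20]
robot.move_linear(pos,.25,frame=Rz(np.pi)); st("over pad")
f=robot.grab_frame("top");crop("top",265,115,80,115,5,"pl1",f);crop("scene",120,170,170,110,4.6,"pl1s")
```

```text
rel t19.05 [ 0.6119 -0.1666  0.1062] F [-0.7 -0.1  0.1] op0.0361
over pad t22.18 [0.6002 0.1714 0.2001] F [-0.6  0.2  0.1] op0.0003
```

View pics/pl1.png

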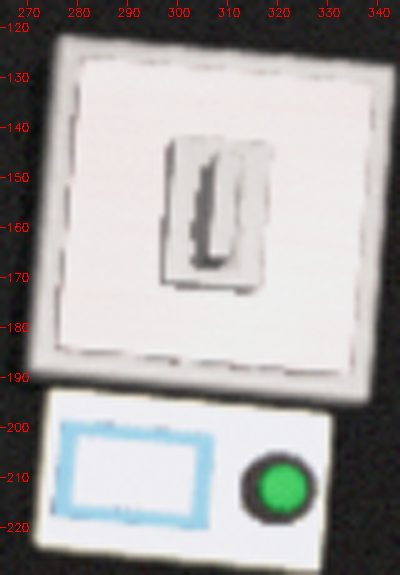

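View pics/pl1s.png

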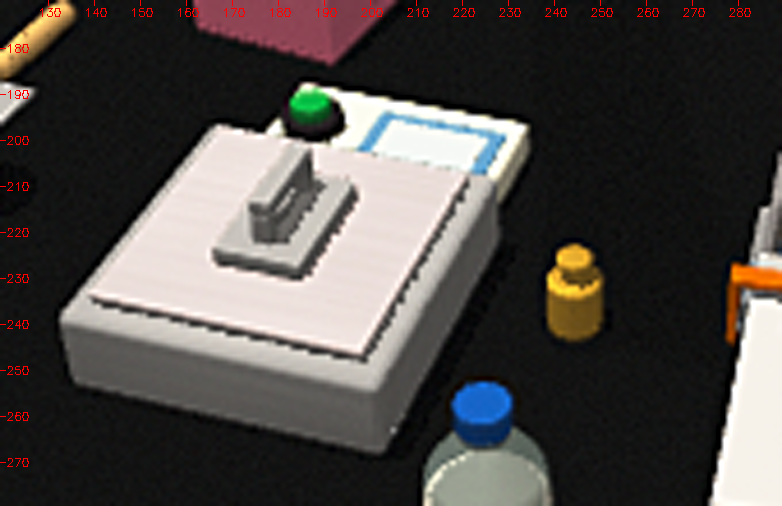

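Both views show the weight flat and centred on the pan (top view about (307,157), scene view (180,215)). Next I'll close the cover.

Run:
```python
from h import *
robot.move_linear([.600,.173,.102],.12)
robot.move_linear([.600,.173,.0905],.03); st("pressed")
hit=robot.move_linear([.475,.173,.0905],.06,threshold=14); s=st(("shut",hit))
x=s['ee_pos'][0]
robot.move_linear([x-.002,.173,.0905],.02); st("push")
robot.move_linear([x+.004,.173,.115],.06);
robot.move_linear([x+.004,.173,.20],.2)
robot.move_linear([.456,-.206,.16],.25); st()
f=robot.grab_frame("top");crop("top",150,133,80,85,6,"sh",f);crop("scene",270,180,80,100,6,"shs")
print(w2px("top",[.4993,.173,.078]))
```

```text
pressed t23.78 [0.6003 0.1732 0.0907] F [0.1 0.4 5.2] op0.0000
('shut', True) t25.52 [0.4845 0.1731 0.0912] F [ 3.  -0.8  4.2] op0.0005
push t25.77 [0.4844 0.1731 0.0912] F [10.7 -0.4  3.5] op0.0003
 t28.60 [ 0.4561 -0.2052  0.16  ] F [0.3 0.2 0.6] op0.0006
[188.77157424 198.06017608]
```

View pics/sh.png

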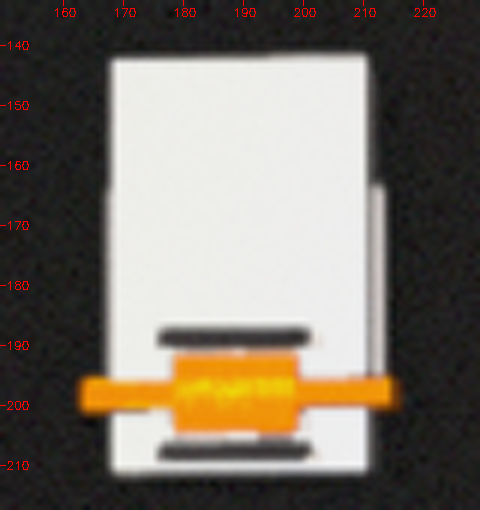

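View pics/shs.png

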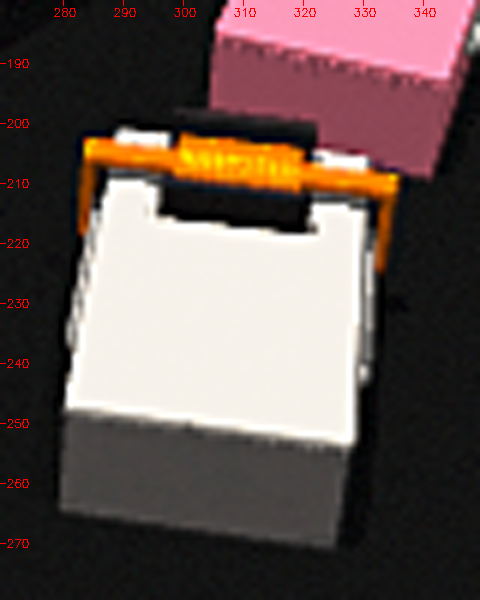

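The cover sits where it started (rows 141.5–211.5). I'll compare the bar height with the first picture by differencing the images.

Run:
```python
from h import *
for n,(u,v,w,h) in (("scene",(275,195,70,80)),("top",(155,135,70,85))):
    a=cv2.imread(f"pics/{n}0.png");b=cv2.resize(robot.grab_frame(n)[:,:,::-1],(800,600),interpolation=cv2.INTER_CUBIC)
    k=1/.64;s=np.s_[int(v*k):int((v+h)*k),int(u*k):int((u+w)*k)]
    d=cv2.absdiff(a[s],b[s]);print(n,d.mean(),d.max())
    for im in(a,b):
        m=cv2.inRange(cv2.cvtColor(im[s],cv2.COLOR_BGR2HSV),(8,180,120),(28,255,255));M=cv2.moments(m);print(M['m00']/255,M['m10']/M['m00']*.64,M['m01']/M['m00']*.64)
    print("shift", cv2.phaseCorrelate(*[cv2.cvtColor(i[s],cv2.COLOR_BGR2GRAY).astype(np.float32) for i in (a,b)]))
for p in([.4993,.173,.078],[.4993,.173,.074]):print(w2px("scene",p),w2px("top",p))
```

```text
scene 1.171030303030303 69
752.0 35.13872340425532 13.514042553191489
752.0 35.12936170212766 13.513191489361702
shift ((-0.032125095398093606, 0.47008222860591076), 0.9990891054789225)
top 2.41902922443724 54
910.0 33.65978021978022 63.971868131868135
913.0 33.64591456736035 63.98808324205915
shift ((0.055857135511239164, 0.5431606763586956), 1.067712112473853)
[309.73490482 206.64176963] [188.77157424 198.06017608]
[309.61300654 207.76097029] [189.00649865 198.1237233 ]
```

The bar's centroid matches the original to within 0.02 px, and a bar 4 mm down would shift it about 1.1 px. The bar is up and latched, so I'll press the key.

Run:
```python
from h import *
robot.move_linear([.456,-.206,.078],.1)
robot.move_linear([.456,-.206,.070],.03); st("pre")
hit=robot.move_linear([.456,-.206,.0605],.02,threshold=12); st(("key",hit))
robot.pause(.3); st()
crop("scene",150,160,80,70,7,"k0")
robot.move_linear([.456,-.206,.10],.08)
robot.move_linear([.42,-.206,.25],.25); st()
robot.move_linear([.40,-.0,.35],.25)
for n in("scene","top"):
    cv2.imwrite(f"pics/{n}9.png",cv2.resize(robot.grab_frame(n)[:,:,::-1],(800,600),interpolation=cv2.INTER_CUBIC))
```

```text
pre t30.18 [ 0.4559 -0.206   0.0699] F [-0.3  0.2 -0.2] op0.0007
('key', True) t30.59 [ 0.4562 -0.2061  0.063 ] F [-4.1  1.8 18.6] op0.0003
 t30.89 [ 0.4562 -0.2061  0.0631] F [-3.   1.3 15.8] op0.0009
 t32.33 [ 0.4198 -0.2056  0.2488] F [0.2 0.  0. ] op0.0001
```

View pics/k0.png

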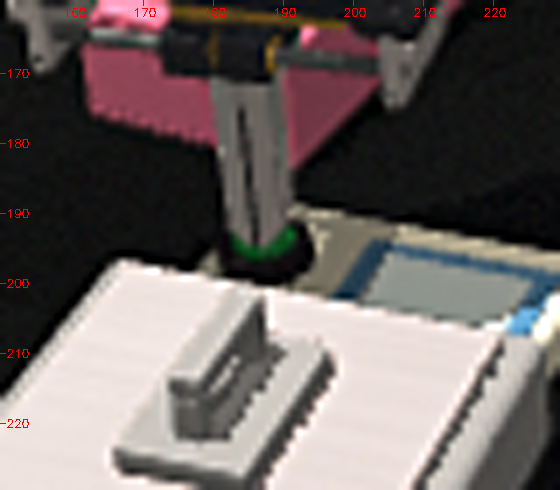

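View pics/scene9.png

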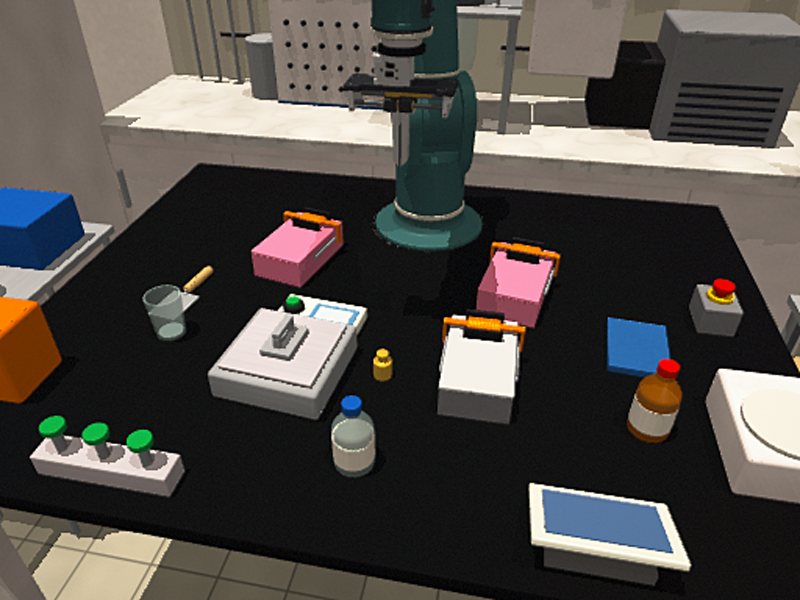

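View pics/top9.png

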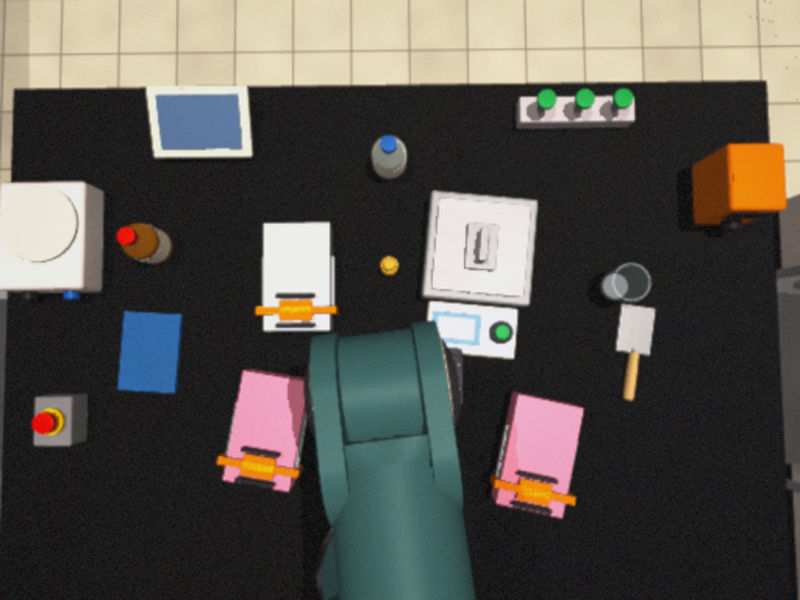

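The key bottomed out (6 mm down, tool force well above its 5 N spring) and has sprung back. Nothing else has moved, and the arm is clear.

Run:
```python
from h import *
st();print(robot.sign_off())
```

```text
t33.49 [ 0.3999 -0.001   0.3493] F [ 0.5  0.2 -0.3] op0.0006
the job is handed in; nothing more can be done
None
```

The job is done in the order asked and was handed in at 33.5 s of the 72 s allowed; no verdict was reported.

- **Opening:** I pressed the bar about 6.5 mm and slid the cover to its end stop. The picture showed about 109.5 mm of travel.
- **Weight:** I lifted it out by its handle and lowered it slowly onto the pan, releasing when contact was felt at the expected height. Both cameras showed it flat and in the middle.
- **Closing:** I pressed the bar again and slid the cover shut to the stop. The bar's position in the pictures matched the starting pictures to within 0.02 pixel. A bar still down would have shifted about 1.1 pixels, so it is up and latched.
- **Key:** After that I pressed the green key its full 6 mm to the stop, at about 18 N, and let go. It sprang back up.

The last pictures show the other objects where they stood at the start, and the arm touching nothing. No check failed. The only disagreement was about 2 mm between the two cameras on where the weight lay in the case, which did not affect the grasp.

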